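# Flip the stock marker of the empty bin to red

### The job

One of the three blue parts bins has run empty, but its marker still shows green. With the fingertips, gently push that marker over by its thumb lever and flap until it lies flat on its other side with the red face up, without pinching it. Leave the other two markers showing green, and do not shift or lift the oil filters or anything else on the bench.

Things in the scene. Friction and masses are not known exactly. Their poses are not given: they have to be found in the camera images.
- bin_empty: the unit whose bin is EMPTY: bin and marker stand in one. Origin on the bench, mid-unit; +x from marker to bin (away from the robot at yaw 0, turned up to 0.2 rad), +y left, z up. Blue open bin: x 0 to 170 mm, 140 wide, 100 high, walls and floor 5. Marker stand in front: uprights 76 high at x -113 and -27, rests 66.5 high at y +42 and -42 under the flap. Screwed down.
- marker_empty (a joint): hinge angle of the marker flap of the EMPTY bin, rad: 0 = flap lies flat to the left (+y of its unit), green face (white dot) up; pi = turned right over, flap flat to the right (-y), red face (white bar) up. It turns up and over about the unit's +x axis. Starts between 0 and 0.2.
- pivot_empty (a point): middle of the hinge line (along the unit's x) of the empty bin's marker, 70 mm above the bench, 70 mm in front (-x) of its unit's origin. Hinge barrel 6 mm in radius. The hinge is stiff (about 0.06 N m of friction; some 3 N at the lever): the flap stays at whatever angle it is left and does not fall over by itself; a stop at each end.
- lever_empty (a point): middle of the free end of the empty bin's black thumb lever, 45 mm from the hinge line. The lever, 20 mm wide along the hinge and 6 mm thick, stands square to the green face right on the hinge line and turns with the flap: upright when the flap is flat left, lying to the right when the flap is upright, hanging below when the flap is flat right
- edge_empty (a point): middle of the free edge of the empty bin's flap, mid-thickness, 65 mm from the hinge line; moves with the flap. Flap: 70 mm along the hinge, 5 mm thick, reaching from 5 to 65 mm from the hinge line
- bin_full: an equal unit whose bin holds three oil filters; its marker shows green and stays so
- marker_full (a joint): hinge angle of the marker flap of the well-stocked bin, rad: 0 = flap lies flat to the left (+y of its unit), green face (white dot) up; pi = turned right over, flap flat to the right (-y), red face (white bar) up. It turns up and over about the unit's +x axis. Starts between 0 and 0.2.
- bin_low: an equal unit whose bin still holds one oil filter; its marker shows green and stays so
- marker_low (a joint): hinge angle of the marker flap of the one-filter bin, rad: 0 = flap lies flat to the left (+y of its unit), green face (white dot) up; pi = turned right over, flap flat to the right (-y), red face (white bar) up. It turns up and over about the unit's +x axis. Starts between 0 and 0.2.
- oil_bottle: white oil bottle with red cap, 70 mm across, 200 mm high, standing; origin under its centre. Leave it
- battery: black battery with green band, 87 x 150 x 107 mm; origin under its centre. Leave it
- carton: yellow carton, 50 x 70 x 35 mm; origin under its centre. Leave it
- tin: round steel tin with yellow lid, 60 mm across, 45 mm high, between the robot and the markers; origin under its centre. Leave it
- filter1: orange oil filter with white band, 60 mm across, 74 mm high, standing in the full bin; origin under its centre. Leave it
- filter2: orange oil filter with white band, 60 mm across, 74 mm high, standing in the full bin; origin under its centre. Leave it
- filter3: orange oil filter with white band, 60 mm across, 74 mm high, standing in the full bin; origin under its centre. Leave it
- filter4: orange oil filter with white band, 60 mm across, 74 mm high, standing in the low bin; origin under its centre. Leave it

How it is judged:
By the outcome, as a careful person would: the job done as asked, in the order asked, and still so for the second after the job is handed in, with the robot touching nothing.
It also fails if it takes over 48 s, if anything falls off the work surface, if the arm or the gripper's body presses on something with over 40 N, if the wrist force passes 120 N, or if a joint passes its speed limit or range.

### The arm

A 7-joint arm with a two-finger parallel gripper is mounted at the origin on the work surface. World frame = base frame: x ahead of the robot, y to its left, z up, the work surface at z = 0. Lengths are in m, angles in rad, forces in N, time in s.
With the tool pointing down it reaches from about 0.425 to 0.875 m from the base axis. Payload 8.4 kg.
Tool frame: the origin (TCP) lies midway between the tips of the shut fingers; the grasp point (between the pads) lies 19 mm behind it; z points along the fingers, y is the line along which they close (so a half turn about z gives the same grasp; the last joint's range is limited). The gripper opens to 85 mm and grips with 20 to 120 N. Pads are 22 mm wide; open, the fingers measure 114 mm over their backs; the gripper's body (76 mm by 85 mm) begins 54 mm behind the grasp point. The pads swing forward as they close: fully open they stand 13 mm farther back than shut.
Start: joints at [-1.315, 0.333, 0.04, 1.465, -0.013, 1.343, -0.059], TCP at [0.226, 0.609, 0.231] pointing down, gripper open.
Joint ranges: [-2.58, 2.58], [-0.38, 2.09], [-1.3, 1.39], [0.25, 2.4], [-1.5, 4.64], [0.08, 2.09], [-2.65, 2.65]. Speed limits (rad/s): [2.22, 2.22, 2.79, 2.79, 3.14, 3.14, 3.14].

### API

Orientations are given as a unit quaternion [x, y, z, w].
In Python, from plant import get_state, grab_frame, camera_params, hand_in, look_for gives the robot as it stands.
- The arm moves only by the tool apply_moves, never from a script. Its argument "increments" is a list of rows, each an object with "hand": the opening, from 0 (shut) to 1 (fully open); "translation": the shift along the world's x, y, z scaled (see below), a list of three; "twist": the turn, a rotation vector about the world's x, y, z scaled (see below), a list of three. In form: [{"hand": hand, "translation": [dx, dy, dz], "twist": [ax, ay, az]}, ...]. A call has exactly 5 rows; each row is the pose to reach, as a shift and turn from the pose commanded when the call began; what a row does not reach only later rows make up. The controller multiplies each number of a shift by 25 cm and each number of a turn by 45 degrees. A row lasts 1/10 s, in which the tool goes at most 50 mm and 8.59 degrees, less where a joint would pass 70% of its speed; a pose out of reach is approached as far as the arm can. A call with a number of a shift or a turn outside -1 to 1 is refused whole. A call with a gripper value outside its range is refused whole. The fingers move at their own pace and stop on an object; the grip force is fixed at half the most. Time passes only in rows, so rows that repeat a pose let the fingers close, or fill a call up. It gives the time, the measured TCP pose, the force, the opening and the grip force at its end, in the units of the state.
- get_state(): the state, without advancing time (a new reading comes with each control period).
- grab_frame(name): name is "scene" or "top"; returns the picture (384x512x3 uint8, blue, green, red); there is no depth.
- camera_params(name): a dict with "fx", "fy", "cx", "cy" (pixels), "position" and "orientation" of the camera in the world. Camera axes: x right, y down, z forward; pixel columns grow to the right and rows downward; lengths in m; the calibration is good to about 2 mm. A picture is of the moment at which its call begins. camera_params takes no time and is no camera call.
- hand_in(): hands the job in; it is judged then, once.
Trained networks look in the newest picture that a camera, given by its name, has taken for a name from the list of things; names that differ only in an ending like _2 or _b are one class to them, and where a whole thing is asked for, a point or a joint stands for the part that bears it (a point fixed in the world has none). Each returns a list of dicts, best first, with "conf" (0 to 1); they miss things now and then, are a little off and sometimes report something else, mostly with a low value. They report only what shows in the picture. A call takes as long as a camera call.
- look_for(query, camera): "box" ([left, top, right, bottom] in pixels, round what is visible of it).
The state is a dict: "clock": time; "q": joint angles; "joint_vel": joint speeds; "joint_torque": joint torques, N m; "tcp_pos": TCP position; "eef_rot": TCP orientation; "contact_force": force on the tool from outside, world axes, zero at the start; "wrist_torque": the same for the moment, N m; "opening": finger opening in m; "grasp_force": force on a finger pad.
Only numpy, scipy, OpenCV 4.12 (cv2) and the standard library are available. Lean on these libraries where they do the work, as an engineer would, in place of code of your own. Each camera call takes 0.05 s, during which the arm holds its last target. There are 200 camera calls.

## Working session

There is one attempt and no reset: what is moved stays moved. The work goes in short steps, Python scripts to look and compute and a tool call to move; the robot and the scene stay as the last step left them, time stands still between calls to the robot, and variables do not carry over. Pictures are saved under pics/ and viewed, at most 10 in all, crops included, and the job is handed in when it is done.

Besides the shell and the picture viewer there is one more tool, called after "Call:" by a JSON object that holds its "fn" and its "kwargs", one argument or row to a line. apply_moves: Moves the arm, as the interface text tells. Its arguments: {"type":"object","properties":{"increments":{"type":"array","items":{"type":"object","properties":{"hand":{"type":"number"},"translation":{"type":"array","items":{"type":"number"}},"twist":{"type":"array","items":{"type":"number"}}}}}},"required":["increments"]}

```bash
mkdir -p pics; python3 - <<'E'
from plant import *
import cv2
for c in("scene","top"):
    f=grab_frame(c);cv2.imwrite(f"pics/{c}0.png",f);print(c,camera_params(c))
for q in("bin_empty","marker_empty","lever_empty","tin"):
    for c in("scene","top"):
        print(q,c,[([round(v) for v in d["box"]],round(d["conf"],2)) for d in look_for(q,c)][:4])
s=get_state();print(s["clock"],s["tcp_pos"],s["eef_rot"],s["opening"])
E
```

```text
scene {'fx': 376.6630496123354, 'fy': 376.6630496123354, 'cx': 258.1202816089433, 'cy': 188.6849510523843, 'position': array([ 0.95202143, -0.5902752 ,  1.24865879]), 'orientation': array([ 0.91570221,  0.27932673, -0.08847268, -0.27502477])}
top {'fx': 424.02669849880033, 'fy': 424.02669849880033, 'cx': 248.96972338964298, 'cy': 186.34951773810323, 'position': array([0.42663936, 0.01181424, 1.38847911]), 'orientation': array([ 0.71219834, -0.70125863,  0.0257625 , -0.01860511])}
bin_empty scene [([229, 186, 314, 262], 0.64)]
bin_empty top [([236, 109, 285, 203], 0.76)]
marker_empty scene [([238, 185, 267, 206], 0.62), ([171, 309, 199, 340], 0.52), ([295, 94, 336, 137], 0.49)]
marker_empty top [([234, 173, 262, 198], 0.81)]
lever_empty scene [([238, 184, 264, 210], 0.69), ([276, 130, 352, 194], 0.64)]
lever_empty top [([233, 172, 259, 201], 0.84), ([143, 120, 166, 147], 0.57)]
tin scene [([234, 155, 247, 170], 0.5)]
tin top [([195, 228, 212, 247], 0.55)]
0.5 [0.22581775 0.60947508 0.23127481] [ 1.76501586e-01  9.84300354e-01 -5.50505641e-05 -3.77485766e-07] 0.08546003093949613
```

View pics/scene0.png

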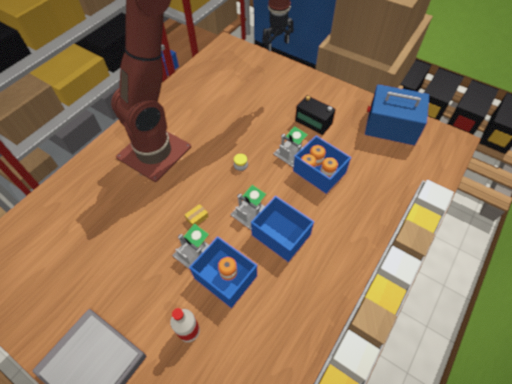

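View pics/top0.png

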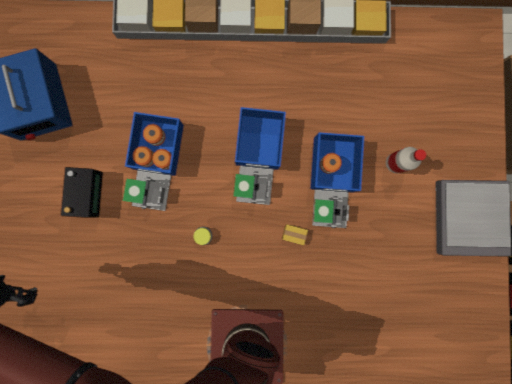

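The middle bin is empty: its box in the top picture spans about (236–285, 109–170), with the marker at (234–272, 168–203). The full bin is on the left at (155,145) and the low bin on the right at (337,162). Next I'll enlarge the middle unit.

```bash
cat > h.py <<'E'
import numpy as np, cv2
from scipy.spatial.transform import Rotation as R
from plant import *
def ray(c,u,v):
    p=camera_params(c);d=R.from_quat(p["orientation"]).apply([(u-p["cx"])/p["fx"],(v-p["cy"])/p["fy"],1]);return p["position"],d
def atz(c,u,v,z):
    o,d=ray(c,u,v);return o+d*(z-o[2])/d[2]
def proj(c,P):
    p=camera_params(c);q=R.from_quat(p["orientation"]).inv().apply(np.atleast_2d(P)-p["position"])
    return np.c_[q[:,0]/q[:,2]*p["fx"]+p["cx"],q[:,1]/q[:,2]*p["fy"]+p["cy"]]
E
python3 - <<'E'
from h import *
a=cv2.imread("pics/top0.png")[100:210,225:295];b=cv2.imread("pics/scene0.png")[175:265,225:320]
# blue mask of bin in top
f=cv2.imread("pics/top0.png").astype(int);m=((f[...,0]>f[...,2]+60)).astype(np.uint8);m[:, :225]=0;m[:,295:]=0;m[:95]=0;m[185:]=0
c=max(cv2.findContours(m,0,1)[0],key=cv2.contourArea);r=cv2.minAreaRect(c);bp=cv2.boxPoints(r);print(r)
for p in bp: print(p,atz("top",*p,0.1).round(4))
o,d=ray("top",*r[0]);print("ctr",atz("top",*r[0],0.1))
A=cv2.resize(a,None,fx=5,fy=5,interpolation=2);B=cv2.resize(b,None,fx=4,fy=4,interpolation=2)
C=np.zeros((560,750,3),np.uint8);C[:550,:350]=A;C[:360,360:740]=B;cv2.imwrite("pics/z0.png",C)
E
```

```text
((259.97674560546875, 136.9712371826172), (44.75274658203125, 55.32590866088867), 6.009006023406982)
[234.82742 162.13972] [0.5811 0.0437 0.1   ]
[240.61923 107.11781] [0.7518 0.0288 0.1   ]
[285.12607 111.80275] [ 0.7396 -0.1085  0.1   ]
[279.33426 166.82466] [ 0.569  -0.0925  0.1   ]
ctr [ 0.66001853 -0.03208976  0.1       ]
```

View pics/z0.png

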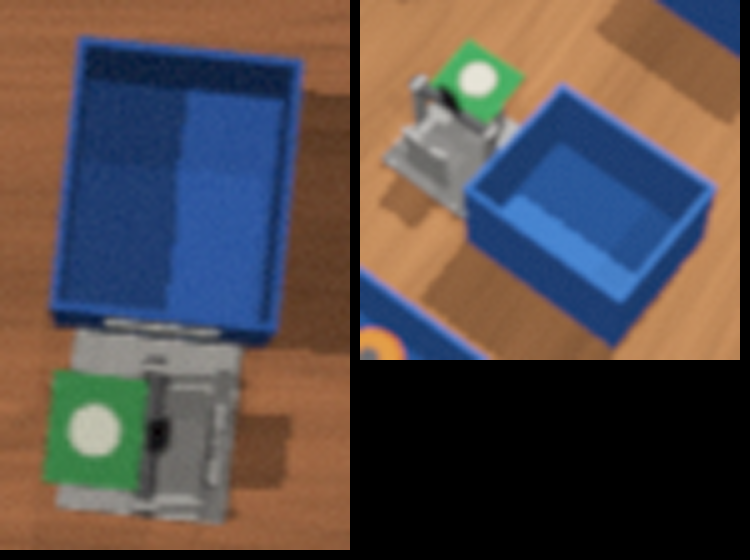

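The zoom shows a yaw of about -0.09, the green flap lying left at about (244,186), and the lever tip at about (256.4,186.4). Next I'll fit the unit pose.

```bash
python3 - <<'E'
from h import *
from scipy.optimize import least_squares
def z2p(x,y): return (x+.5)/5-.5+225,(y+.5)/5-.5+100
f=cv2.imread("pics/top0.png").astype(int)
def cen(c):
    f=cv2.imread(f"pics/{c}0.png").astype(int);m=(f[...,1]>f[...,2]+40)&(f[...,1]>f[...,0]+15)
    bx=(225,290,165,205) if c=="top" else (230,272,180,215)
    n=np.zeros(m.shape,np.uint8);n[bx[2]:bx[3],bx[0]:bx[1]]=m[bx[2]:bx[3],bx[0]:bx[1]]
    k=max(cv2.findContours(n,0,1)[0],key=cv2.contourArea);r=cv2.minAreaRect(k);return r
gt,gs=cen("top"),cen("scene");print(gt,gs)
obs=[z2p(80,38),z2p(302,63),z2p(52,311),z2p(276,331),gt[0],z2p(157,432)]
sc=lambda x,y:((x-360+.5)/4-.5+225,(y+.5)/4-.5+175)
obs_s=[sc(714,188),sc(616,303),sc(562,87),sc(467,187),gs[0]]
def pts(p):
    x,y,w,t=p;Rz=R.from_euler("z",w)
    L=np.array([[.17,.07,.1],[.17,-.07,.1],[0,.07,.1],[0,-.07,.1],
      [-.07,.035*np.cos(t)-.0025*np.sin(t),.07+.035*np.sin(t)+.0025*np.cos(t)],[-.07,-.045*np.sin(t),.07+.045*np.cos(t)]])
    return Rz.apply(L)+[x,y,0]
def res(p):
    P=pts(p);return np.r_[(proj("top",P)-obs).ravel(),(proj("scene",P[[0,1,2,3,4]])-np.array(obs_s)[[2,0,3,1,4]] if 0 else proj("scene",P[:5])-np.array([obs_s[i] for i in ORD])).ravel()]
P=pts([.575,-.024,-.09,.1]);print(proj("scene",P).round(1),np.round(obs_s,1))
from itertools import permutations
best=min(permutations(range(4)),key=lambda o:np.sum((proj("scene",P[:4])-np.array([obs_s[i] for i in o]))**2));ORD=list(best)+[4]
s=least_squares(res,[.575,-.024,-.09,.1],loss="soft_l1");print(s.x,s.fun.round(1))
x,y,w,t=s.x;print("pivot",R.from_euler("z",w).apply([-.07,0,.07])+[x,y,0])
E
```

```text
((243.90773010253906, 185.73846435546875), (18.357139587402344, 22.078182220458984), 7.125016689300537) ((253.6153564453125, 195.076904296875), (17.75040626525879, 15.531603813171387), 33.690067291259766)
[[313.2 221.1]
 [289.  250.2]
 [274.4 195.1]
 [249.5 221.6]
 [253.4 194.9]
 [246.2 196.2]] [[313.1 221.6]
 [288.6 250.4]
 [275.1 196.4]
 [251.4 221.4]
 [253.6 195.1]]
[ 0.57681332 -0.02471527 -0.09162168  0.07922426] [-0.2 -0.3  0.6 -0.4 -0.6 -0.4  0.2  0.6 -0.4  0.2  0.1  0.5  0.4 -0.
  0.7  0.3 -0.4 -0.9 -1.5  0.6  0.1  0.2]
pivot [ 0.50710692 -0.01831072  0.07      ]
```

Call:
{"fn": "apply_moves", "kwargs": {
  "increments": [
    {"hand": 0,"translation": [0.076,-0.16,0],"twist": [0,0,-0.111]},
    {"hand": 0,"translation": [0.152,-0.32,0],"twist": [0,0,-0.222]},
    {"hand": 0,"translation": [0.228,-0.48,0],"twist": [0,0,-0.333]},
    {"hand": 0,"translation": [0.304,-0.64,0],"twist": [0,0,-0.444]},
    {"hand": 0,"translation": [0.38,-0.8,0],"twist": [0,0,-0.555]}
  ]
}}

```text
clock: 1.0
tcp_pos: [0.3214, 0.4078, 0.2315]
eef_rot: [0.387, 0.922, 0.0, -0.0]
contact_force: [1.0, -0.1, 0.0]
opening: 0.0123
grasp_force: 0.0
```

Call:
{"fn": "apply_moves", "kwargs": {
  "increments": [
    {"hand": 0,"translation": [0.076,-0.16,0],"twist": [0,0,-0.111]},
    {"hand": 0,"translation": [0.152,-0.32,0],"twist": [0,0,-0.222]},
    {"hand": 0,"translation": [0.228,-0.48,0],"twist": [0,0,-0.333]},
    {"hand": 0,"translation": [0.304,-0.64,0],"twist": [0,0,-0.444]},
    {"hand": 0,"translation": [0.38,-0.8,0],"twist": [0,0,-0.555]}
  ]
}}

```text
clock: 1.5
tcp_pos: [0.4163, 0.2077, 0.2316]
eef_rot: [0.577, 0.817, 0.0, -0.0]
contact_force: [0.7, 0.3, 0.2]
opening: 0.0003
grasp_force: 0.0
```

Call:
{"fn": "apply_moves", "kwargs": {
  "increments": [
    {"hand": 0,"translation": [0.076,-0.16,0],"twist": [0,0,-0.111]},
    {"hand": 0,"translation": [0.152,-0.32,0],"twist": [0,0,-0.222]},
    {"hand": 0,"translation": [0.228,-0.48,0],"twist": [0,0,-0.333]},
    {"hand": 0,"translation": [0.304,-0.64,-0.12],"twist": [0,0,-0.444]},
    {"hand": 0,"translation": [0.376,-0.788,-0.24],"twist": [0,0,-0.555]}
  ]
}}

```text
clock: 2.0
tcp_pos: [0.5096, 0.014, 0.1744]
eef_rot: [0.74, 0.673, 0.002, 0.001]
contact_force: [0.1, 0.2, -1.6]
opening: 0.0003
grasp_force: 0.0
```

```bash
python3 - <<'E'
from h import *
s=get_state();print(s["tcp_pos"],R.from_quat(s["eef_rot"]).as_matrix().round(3))
a=grab_frame("top")[150:220,215:305];b=grab_frame("scene")[150:240,220:300]
C=np.zeros((560,800,3),np.uint8);A=cv2.resize(a,None,fx=4.4,fy=4.4,interpolation=2);B=cv2.resize(b,None,fx=4.8,fy=4.8,interpolation=2)
C[:A.shape[0],:A.shape[1]]=A;C[:B.shape[0],400:400+B.shape[1]]=B;cv2.imwrite("pics/z1.png",C)
E
```

```text
[0.50961826 0.01404248 0.1744049 ] [[ 0.095  0.995  0.003]
 [ 0.995 -0.095  0.001]
 [ 0.002  0.003 -1.   ]]
```

View pics/z1.png

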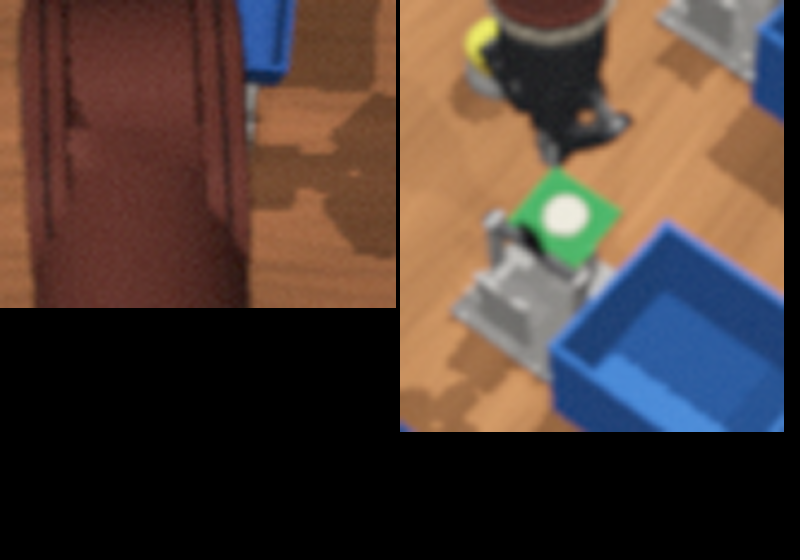

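The scene picture shows the finger just left of the lever over the green flap, clear of it. Next I'll descend and push the lever.

Call:
{"fn": "apply_moves", "kwargs": {
  "increments": [
    {"hand": 0,"translation": [0,0,-0.15],"twist": [0,0,0]},
    {"hand": 0,"translation": [0,0,-0.304],"twist": [0,0,0]},
    {"hand": 0,"translation": [0,0,-0.304],"twist": [0,0,0]},
    {"hand": 0,"translation": [-0.003,-0.03,-0.304],"twist": [0,0,0]},
    {"hand": 0,"translation": [-0.006,-0.06,-0.304],"twist": [0,0,0]}
  ]
}}

```text
clock: 2.6
tcp_pos: [0.5079, 0.0004, 0.0999]
eef_rot: [0.739, 0.674, 0.001, 0.001]
contact_force: [0.2, 0.4, -0.0]
opening: 0.0002
grasp_force: 0.0
```

Call:
{"fn": "apply_moves", "kwargs": {
  "increments": [
    {"hand": 0,"translation": [-0.002,-0.03,0],"twist": [0,0,0]},
    {"hand": 0,"translation": [-0.005,-0.06,0],"twist": [0,0,0]},
    {"hand": 0,"translation": [-0.008,-0.09,0],"twist": [0,0,0]},
    {"hand": 0,"translation": [-0.01,-0.12,-0.006],"twist": [0,0,0]},
    {"hand": 0,"translation": [-0.013,-0.15,-0.012],"twist": [0,0,0]}
  ]
}}

```text
clock: 3.1
tcp_pos: [0.5035, -0.0373, 0.095]
eef_rot: [0.739, 0.674, 0.0, -0.0]
contact_force: [-0.4, 2.7, 1.2]
opening: 0.0
grasp_force: 1.0
```

Call:
{"fn": "apply_moves", "kwargs": {
  "increments": [
    {"hand": 0,"translation": [0,0.015,0.15],"twist": [0,0,0]},
    {"hand": 0,"translation": [0,0.015,0.292],"twist": [0,0,0]},
    {"hand": 0,"translation": [0.015,0.17,0.292],"twist": [0,0,0]},
    {"hand": 0,"translation": [0.035,0.37,0.292],"twist": [0,0,0]},
    {"hand": 0,"translation": [0.036,0.4,0.292],"twist": [0,0,0]}
  ]
}}

```text
clock: 3.6
tcp_pos: [0.5125, 0.0686, 0.1678]
eef_rot: [0.737, 0.676, 0.0, -0.0]
contact_force: [-0.4, -0.4, -0.9]
opening: -0.0003
grasp_force: 0.0
```

```bash
python3 - <<'E'
from h import *
s=get_state();print(s["clock"],s["tcp_pos"])
b=grab_frame("scene")[150:240,220:300];cv2.imwrite("pics/z2.png",cv2.resize(b,None,fx=6,fy=6,interpolation=2))
E
```

```text
3.6 [0.51254595 0.06856488 0.16775069]
```

View pics/z2.png

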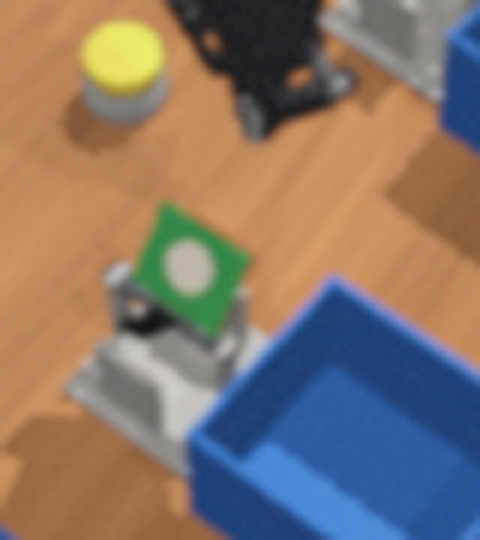

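The scene picture shows the flap standing at roughly 55–60° at about (190,270) in the crop, and the finger behind it is clear. Next I'll push it from behind.

Call:
{"fn": "apply_moves", "kwargs": {
  "increments": [
    {"hand": 0,"translation": [0,0,-0.14],"twist": [0,0,0]},
    {"hand": 0,"translation": [0,0,-0.272],"twist": [0,0,0]},
    {"hand": 0,"translation": [0,0,-0.272],"twist": [0,0,0]},
    {"hand": 0,"translation": [-0.005,-0.06,-0.272],"twist": [0,0,0]},
    {"hand": 0,"translation": [-0.011,-0.12,-0.272],"twist": [0,0,0]}
  ]
}}

```text
clock: 4.15
tcp_pos: [0.5106, 0.0313, 0.1015]
eef_rot: [0.739, 0.674, 0.001, 0.001]
contact_force: [0.5, 2.5, 3.0]
opening: -0.0001
grasp_force: 1.6
```

Call:
{"fn": "apply_moves", "kwargs": {
  "increments": [
    {"hand": 0,"translation": [-0.003,-0.03,0],"twist": [0,0,0]},
    {"hand": 0,"translation": [-0.005,-0.06,0.01],"twist": [0,0,0]},
    {"hand": 0,"translation": [-0.008,-0.09,0.025],"twist": [0,0,0]},
    {"hand": 0,"translation": [-0.011,-0.12,0.045],"twist": [0,0,0]},
    {"hand": 0,"translation": [-0.013,-0.15,0.06],"twist": [0,0,0]}
  ]
}}

```text
clock: 4.65
tcp_pos: [0.5065, -0.0048, 0.1155]
eef_rot: [0.739, 0.674, 0.0, -0.0]
contact_force: [-0.1, 1.1, -1.7]
opening: -0.0002
grasp_force: 0.6
```

Call:
{"fn": "apply_moves", "kwargs": {
  "increments": [
    {"hand": 0,"translation": [-0.002,-0.02,0.01],"twist": [0,0,0]},
    {"hand": 0,"translation": [-0.004,-0.05,0.004],"twist": [0,0,0]},
    {"hand": 0,"translation": [-0.007,-0.08,-0.008],"twist": [0,0,0]},
    {"hand": 0,"translation": [-0.01,-0.11,-0.024],"twist": [0,0,0]},
    {"hand": 0,"translation": [-0.012,-0.135,-0.046],"twist": [0,0,0]}
  ]
}}

```text
clock: 5.15
tcp_pos: [0.5035, -0.0389, 0.103]
eef_rot: [0.739, 0.674, -0.0, 0.0]
contact_force: [0.8, 0.3, 1.5]
opening: 0.0002
grasp_force: 0.6
```

Call:
{"fn": "apply_moves", "kwargs": {
  "increments": [
    {"hand": 0,"translation": [-0.002,-0.02,-0.024],"twist": [0,0,0]},
    {"hand": 0,"translation": [-0.003,-0.036,-0.05],"twist": [0,0,0]},
    {"hand": 0,"translation": [-0.004,-0.046,-0.08],"twist": [0,0,0]},
    {"hand": 0,"translation": [-0.005,-0.05,-0.11],"twist": [0,0,0]},
    {"hand": 0,"translation": [-0.005,-0.05,-0.12],"twist": [0,0,0]}
  ]
}}

```text
clock: 5.65
tcp_pos: [0.5017, -0.0507, 0.0724]
eef_rot: [0.739, 0.674, -0.001, -0.0]
contact_force: [-3.7, -1.9, 16.7]
opening: 0.0003
grasp_force: 8.7
```

Call:
{"fn": "apply_moves", "kwargs": {
  "increments": [
    {"hand": 0,"translation": [0,0,0.1],"twist": [0,0,0]},
    {"hand": 0,"translation": [0,0,0.3],"twist": [0,0,0]},
    {"hand": 0,"translation": [0,0,0.5],"twist": [0,0,0]},
    {"hand": 0,"translation": [0,0.1,0.65],"twist": [0,0,0]},
    {"hand": 0,"translation": [0,0.3,0.65],"twist": [0,0,0]}
  ]
}}

```text
clock: 6.15
tcp_pos: [0.505, 0.0221, 0.2415]
eef_rot: [0.741, 0.671, 0.004, 0.002]
contact_force: [1.3, 0.8, -0.8]
opening: 0.0002
grasp_force: 0.0
```

Call:
{"fn": "apply_moves", "kwargs": {
  "increments": [
    {"hand": 0,"translation": [0,0.18,0],"twist": [0,0,0]},
    {"hand": 0,"translation": [0,0.36,0],"twist": [0,0,0]},
    {"hand": 0,"translation": [0,0.54,0],"twist": [0,0,0]},
    {"hand": 0,"translation": [0,0.7,0],"twist": [0,0,0]},
    {"hand": 0,"translation": [0,0.7,0],"twist": [0,0,0]}
  ]
}}

```text
clock: 6.65
tcp_pos: [0.5005, 0.2064, 0.235]
eef_rot: [0.736, 0.677, -0.0, -0.001]
contact_force: [0.9, -0.5, -0.8]
opening: -0.0002
grasp_force: 0.0
```

```bash
python3 - <<'E'
from h import *
s=get_state();print(s["clock"],s["tcp_pos"])
a=grab_frame("top")[100:240,110:370];b=grab_frame("scene")[90:310,160:360]
C=np.zeros((600,790,3),np.uint8);A=cv2.resize(a,None,fx=1.5,fy=1.5,interpolation=2);B=cv2.resize(b,None,fx=2,fy=2,interpolation=2)
C[:A.shape[0],:390]=A;C[:440,390:]=B;k=a[60:110,110:180];C[220:470,20:370]=cv2.resize(k,None,fx=5,fy=5,interpolation=2);cv2.imwrite("pics/z3.png",C)
for z,ct in((0.0725,0),):
    w=-.0916
    for t in(np.pi,np.pi-.15):
        print(t,proj("top",R.from_euler("z",w).apply([[-.07,.065*np.cos(t),.07+.065*np.sin(t)],[-.07,.005*np.cos(t),.07]])+[.5768,-.0247,0]))
E
```

```text
6.65 [0.50046418 0.206416   0.23495207]
3.141592653589793 [[275.27384163 189.47004287]
 [256.13235527 187.41020702]]
2.991592653589793 [[275.26699566 189.27119733]
 [256.11444062 187.4082792 ]]
```

View pics/z3.png

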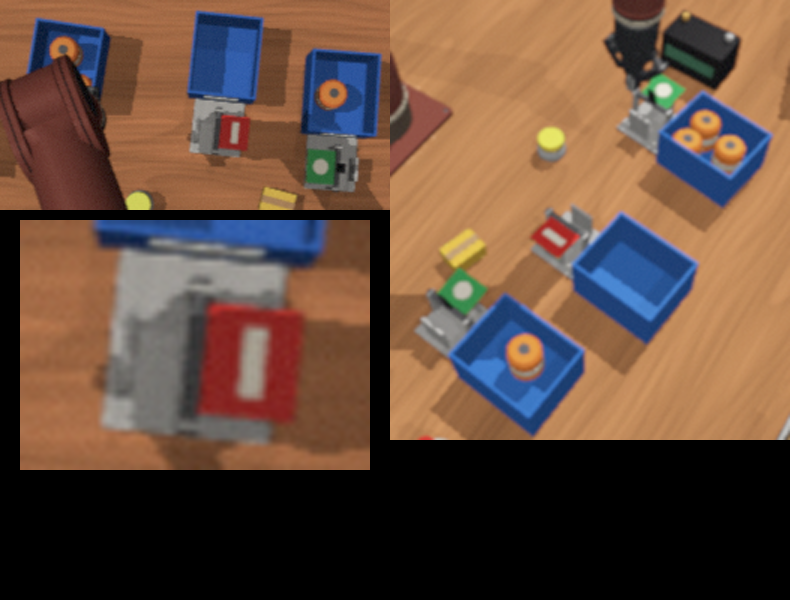

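The red face with its white bar is up and the flap lies flat on the right. The other two markers still show green, and the filters and other items look undisturbed. The arm is in free air.

```bash
python3 -c "
from plant import *
print(hand_in())"
```

```text
the job is handed in; nothing more can be done
None
```

The empty bin's marker (the middle one) now lies flat with its red face up; the other two still show green, nothing else looks moved in the last pictures, and the job is handed in.

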